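# Unpin and open the larger sample case

### The arm

A 6-joint arm with a two-finger parallel gripper is mounted at the origin on a cart in front of the work surface, level with it; the furniture and walls round the work are solid. World frame = base frame: x ahead of the robot, y to its left, z up, the work surface at z = 0. Lengths are in m, angles in degrees, forces in N, time in s.
With the tool pointing down it reaches from about 0.375 to 0.75 m from the base axis. Payload 9 kg.
Tool frame: the origin (TCP) lies midway between the tips of the shut fingers; the grasp point (between the pads) lies 19 mm behind it (robot.hold_point_z is the distance from the TCP to the grasp point, in m); z points along the fingers, y is the line along which they close (so a half turn about z gives the same grasp; the last joint's range is limited). The gripper opens to 85 mm and grips with 20 to 120 N. Pads are 22 mm wide; open, the fingers measure 114 mm over their backs; the gripper's body (76 mm by 85 mm) begins 54 mm behind the grasp point. The pads swing forward as they close: fully open they stand 13 mm farther back than shut.
Start: joints at [51.354, 5.964, 5.575, 89.605, 0, 77.527], TCP at [0.265, 0.539, 0.231] pointing down, gripper open.
Joint ranges: [-171.21, 171.21], [-48.23, 106.86], [-62.78, 66.21], [-105.2, 120.99], [-86.42, 89.51], [-180, 180]. Speed limits (degrees/s): [127.2, 127.2, 147.25, 180, 180, 180].

### API

Orientations are given as [roll, pitch, yaw] about the fixed x, y, z axes, in that order (R = Rz(yaw) Ry(pitch) Rx(roll)).
In Python, from plant import robot, fingers, grab_frame, get_calibration, cut_out, mark_of gives the robot as it stands. Calls block until the motion is done:
- robot.move_pose(position, orientation): joint-space move of the TCP to a pose.
- robot.line_to(position, vel=0.15, rotation=None, guard=None): straight line of the TCP; rotation=None keeps the orientation; vel is the mean speed in m/s. With guard (N) it stops when the force on the tool has changed by that much, and returns True; else False.
- robot.goto_joints(angles): joint-space move.
- fingers.set_gripper(opening): finger opening in m; the grip force is fixed at half the most; returns when the fingers have stopped.
- robot.pause(seconds).
- robot.ik(position, orientation): joint angles nearest the present ones, or None.
- grab_frame(name): name is "scene" or "side" or "wrist"; returns the picture (400x640x3 uint8, blue, green, red); there is no depth.
- get_calibration(name): a dict with "vertical_fov" (degrees; the focal length in pixels is half the picture's height over the tangent of half this angle, whatever the lens; pixels are square), "cx", "cy" (the principal point, pixels), "rvec" (rotation vector, rad) and "tvec" (3), from world to camera coordinates, as OpenCV has them. Camera axes: x right, y down, z forward; pixel columns grow to the right and rows downward; lengths in m; the calibration is good to about 2 mm. A picture is of the moment at which its call begins: read the wrist's pose just before it. get_calibration takes no time and is no camera call; for the wrist camera it gives the pose at the moment of the call.
A pose or a line that the arm cannot do raises robot.IKError and nothing moves.
- robot.job_done(): hands the job in; it is judged then, once.
Trained networks look in the newest picture that a camera, given by its name, has taken for a name from the list of things; names that differ only in an ending like _2 or _b are one class to them, and where a whole thing is asked for, a point or a joint stands for the part that bears it (a point fixed in the world has none). Each returns a list of dicts, best first, with "confidence" (0 to 1); they miss things now and then, are a little off and sometimes report something else, mostly with a low value. They report only what shows in the picture. A call takes as long as a camera call.
- cut_out(camera, target): "pixels" (400x640 bool, what is visible of it) and "uv" ([column, row] in pixels, amid what is visible of it).
- mark_of(camera, target): "uv" ([column, row] in pixels: a listed point, or the origin of a listed thing).
Readings, each from a call of its own:
- robot.get_time(): time.
- robot.get_q(): joint angles.
- robot.get_qvel(): joint speeds.
- robot.get_joint_torque(): joint torques, N m.
- robot.get_tool_pos(): TCP position.
- robot.get_tcp_rot(): TCP orientation.
- robot.get_ft_force(): force on the tool from outside, world axes, zero at the start.
- robot.get_torque(): the same for the moment, N m.
- robot.get_gripper_width(): finger opening in m.
- robot.get_gripper_force(): force on a finger pad.
Only numpy, scipy, OpenCV 4.12 (cv2) and the standard library are available. Lean on these libraries where they do the work, as an engineer would, in place of code of your own. Each camera call takes 0.05 s, during which the arm holds its last target. There are 200 camera calls.

### The job

Two grey sample cases are shut with retaining pins: open the larger one. Pull its pin sideways out of the staple and lay the pin on the bench, then lift the lid off and set it down gently on the bench, flat and right way up. Leave the smaller case pinned shut.

Things in the scene. Friction and masses are not known exactly. Their poses are not given: they have to be found in the camera images.
- case: the larger of two grey sample cases, 120 (x) x 170 (y) x 65 mm high, fixed; origin: centre of its underside, y along its length. 80 mm to -x of it a steel U staple stands up through the lid's tongue to z = 90 mm, its window open along y. The smaller case is alike, 115 mm long. They stand left and right; the bench between them (240 mm wide about y = -0.075, x 0.38 to 0.66) is clear
- lid: its loose lid, 120 (x) x 170 (y) mm, 0.25 kg, with a tongue reaching 107 mm to -x. Origin: under its centre, at the foot of its 5 mm lip (z = 60 mm on the case, 0 flat on the bench). Plate top 10 mm up. Black bar handle along y over the centre, 80 long, 12 thick (x), 30 to 42 mm above the origin. Once unpinned, lift it straight up 40 mm to clear the staple
- pin: its loose pin, 40 g, lying on the tongue along the case's y. Origin: middle of the underside of its black upright pull tab, 14 thick (x), 24 long (y), 34 mm high. An 8 mm shank runs from it 49 mm to -y through the staple, 32 mm away. Grip the tab across x with the fingers about 50 mm open to clear the lid's handle; draw it 30 mm or more towards +y; only friction resists
- small_pin: the same kind of pin in the smaller case, to be left alone; origin as for the other pin

How it is judged:
By the outcome, as a careful person would: the job done as asked, in the order asked, and still so for the second after the job is handed in, with the robot touching nothing.
It also fails if it takes over 59 s, if anything falls off the work surface, if the arm or the gripper's body presses on something with over 40 N, if the wrist force passes 120 N, or if a joint passes its speed limit or range.

## Working session

There is one attempt and no reset: what is moved stays moved. The work goes in short steps, each a Python script; the robot and the scene stay as the last script left them, time stands still between calls to the robot, and variables do not carry over. Pictures are saved under pics/ and viewed, at most 10 in all, crops included, and the job is handed in when it is done.

```bash
mkdir -p pics; ls; cat > h.py <<'E'
import numpy as np, cv2
from plant import robot, fingers, grab_frame, get_calibration, cut_out, mark_of
def ray(cal,uv):
    f=200/np.tan(np.radians(cal["vertical_fov"])/2)
    R,_=cv2.Rodrigues(np.array(cal["rvec"],float)); t=np.array(cal["tvec"],float).ravel()
    d=R.T@np.array([(uv[0]-cal["cx"])/f,(uv[1]-cal["cy"])/f,1]); return -R.T@t,d
def at_z(cal,uv,z):
    c,d=ray(cal,uv); return c+d*(z-c[2])/d[2]
def proj(cal,p):
    f=200/np.tan(np.radians(cal["vertical_fov"])/2)
    K=np.array([[f,0,cal["cx"]],[0,f,cal["cy"]],[0,0,1]])
    return cv2.projectPoints(np.array(p,float).reshape(-1,1,3),np.array(cal["rvec"],float),np.array(cal["tvec"],float),K,None)[0][:,0]
E
python3 - <<'E'
from h import *
Z={"case":0,"lid":.06,"pin":.07,"small_pin":.07}
for c in ("scene","side"):
    im=grab_frame(c); cv2.imwrite(f"pics/{c}0.png",im); cal=get_calibration(c)
    print(c,{k:np.round(v,3).tolist() for k,v in cal.items()})
    for n,z in Z.items():
        for m in mark_of(c,n): print(n,np.round(m["uv"],1),round(m["confidence"],2),np.round(at_z(cal,m["uv"],z),3))
print(robot.get_time(),robot.hold_point_z)
E
```

```text
pics
plant.py
scene {'vertical_fov': 44.78, 'cx': 326.345, 'cy': 199.12, 'rvec': [2.103, -1.127, 0.473], 'tvec': [-0.321, 0.344, 0.742]}
case [246.7 196.4] 0.61 [0.498 0.165 0.   ]
lid [243.7 176.2] 0.58 [0.499 0.165 0.06 ]
pin [207.1 190.5] 0.73 [0.414 0.191 0.07 ]
small_pin [423.  251.2] 0.59 [ 0.513 -0.258  0.07 ]
side {'vertical_fov': 43.438, 'cx': 308.759, 'cy': 194.148, 'rvec': [0.186, -2.661, 1.471], 'tvec': [0.507, 0.131, 1.253]}
case [307.  274.1] 0.7 [0.492 0.165 0.   ]
case [320.6 163.1] 0.69 [ 0.532 -0.38   0.   ]
lid [300.5 258.3] 0.71 [0.502 0.182 0.06 ]
lid [338.6 259.5] 0.62 [0.416 0.175 0.06 ]
pin [340.1 259.8] 0.58 [0.412 0.188 0.07 ]
small_pin [325.6 162.3] 0.64 [ 0.5   -0.259  0.07 ]
0.5 0.0187
```

View pics/scene0.png

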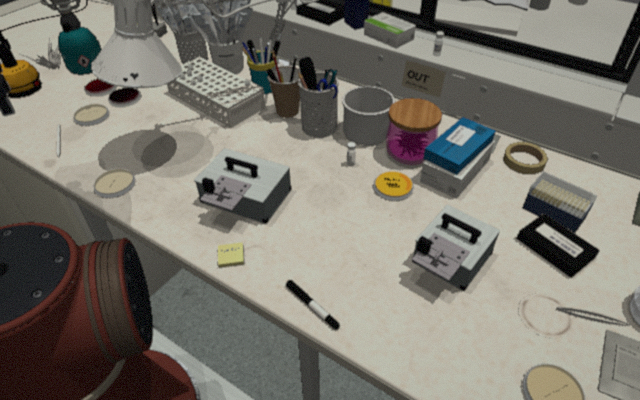

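View pics/side0.png

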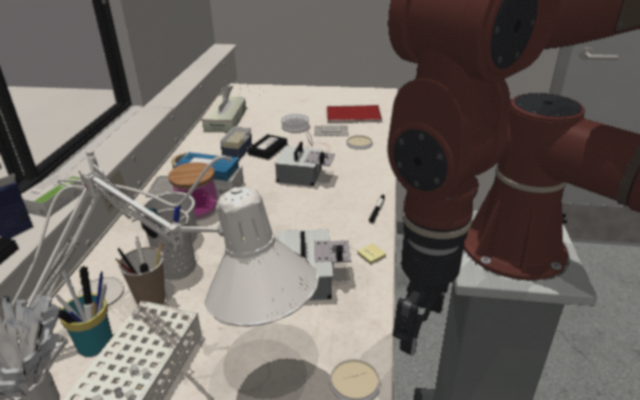

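The scene picture shows two similar cases, at about (245,185) and (455,245). The side picture shows a lamp head at about (262,260) close to the left case. I'll triangulate the lamp and measure the sizes of both cases.

```bash
python3 - <<'E'
from h import *
a,b=get_calibration("scene"),get_calibration("side")
def tri(u,v):
    c1,d1=ray(a,u);c2,d2=ray(b,v)
    s=np.linalg.lstsq(np.c_[d1,-d2],c2-c1,rcond=None)[0]
    p,q=c1+s[0]*d1,c2+s[1]*d2
    return np.round((p+q)/2,3),round(np.linalg.norm(p-q),3)
print("lamp rim centre",tri((137,75),(262,292)),"rim +?",tri((183,72),(316,278)))
for n,uvs in {"L":[(214,151),(291,170),(278,205),(196,200)],"R":[(443,209),(497,237),(479,270)]}.items():
    for uv in uvs: print(n,uv,np.round(at_z(a,uv,.07),3))
print("handles L",[np.round(at_z(a,p,.102),3) for p in ((227,159),(257,172))],"R",[np.round(at_z(a,p,.102),3) for p in ((444,217),(480,237))])
E
python3 - <<'E'
import cv2
im=cv2.imread('pics/scene0.png')
a=cv2.resize(im[140:230,180:310],None,fx=6,fy=6,interpolation=3)[:, :780]
cv2.imwrite('pics/cropL.png',a)
E
```

```text
lamp rim centre (array([0.512, 0.461, 0.213]), np.float64(0.007)) rim +? (array([0.488, 0.359, 0.211]), np.float64(0.125))
L (214, 151) [0.521 0.271 0.07 ]
L (291, 170) [0.564 0.084 0.07 ]
L (278, 205) [0.462 0.04  0.07 ]
L (196, 200) [0.38 0.19 0.07]
R (443, 209) [ 0.635 -0.244  0.07 ]
R (497, 237) [ 0.622 -0.36   0.07 ]
R (479, 270) [ 0.528 -0.36   0.07 ]
handles L [array([0.488, 0.196, 0.102]), array([0.491, 0.115, 0.102])] R [array([ 0.584, -0.263,  0.102]), array([ 0.573, -0.338,  0.102])]
```

View pics/cropL.png

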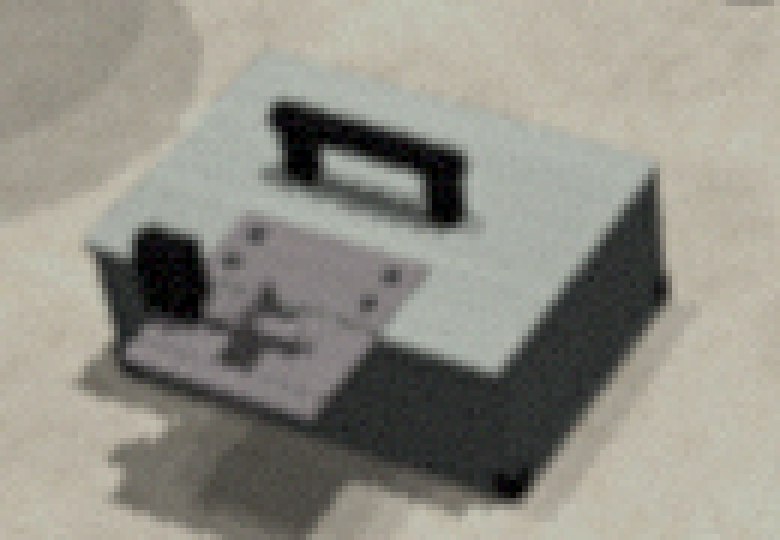

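The crop shows the left case. Its top is about 0.19 m long, against 0.117 m for the right one, so the left is the larger. The pin tab is at crop (170,270), the staple near (265,330), and the shank runs to the right (-y). The lamp rim is at y≥0.36 and z≈0.21, so I'll retract before swinging over.

```bash
python3 - <<'E'
from h import *
print(robot.get_tcp_rot())
robot.line_to([0.185,0.375,0.33],vel=.25)
print(robot.ik([.42,.14,.30],[180,0,95]),robot.ik([.42,.14,.30],[180,0,-85]))
robot.move_pose([.42,.14,.30],[180,0,95] if robot.ik([.42,.14,.30],[180,0,95]) is not None else [180,0,-85])
print(robot.get_time(),robot.get_q())
cal=get_calibration("wrist"); im=grab_frame("wrist"); cv2.imwrite("pics/w0.png",im)
Z={"lid":.06,"pin":.07}
print(ray(cal,(320,200)))
for n,z in Z.items():
    for m in mark_of("wrist",n): print(n,np.round(m["uv"],1),round(m["confidence"],2),np.round(at_z(cal,m["uv"],z),4))
for n,z in {"pin":.104,"lid":.07}.items():
    for m in cut_out("wrist",n):
        M=m["pixels"]; print(n,m["uv"],m["confidence"],M.sum())
        r=cv2.minAreaRect(np.argwhere(M)[:,::-1].astype(np.float32)); print([np.round(at_z(cal,p,z),3) for p in cv2.boxPoints(r)])
E
```

```text
[-1.79999952e+02  2.19847583e-03  1.53824745e+02]
[  1.41308768 -19.75308149 -11.03292757  98.72015393   0.
  86.41308768] [  1.41308768 -19.75308149 -11.03292757  98.72015393   0.
 -93.58691232]
2.7333 [ 1.50745877e+00 -1.97348306e+01 -1.10211513e+01  9.87328920e+01
  1.65319303e-02  8.64008284e+01]
(array([0.41288231, 0.20854529, 0.44196716]), array([ 0.02866411, -0.26969653, -0.9625327 ]))
pin [318.9 128.3] 0.82 [0.4156 0.1838 0.07  ]
pin [320.4, 133.3] 0.83 513
[array([0.408, 0.196, 0.104]), array([0.421, 0.197, 0.104]), array([0.427, 0.141, 0.104]), array([0.413, 0.139, 0.104])]
lid [387.9, 147.0] 0.89 19281
[array([0.382, 0.238, 0.07 ]), array([0.543, 0.261, 0.07 ]), array([0.586, 0.095, 0.07 ]), array([0.405, 0.067, 0.07 ])]
```

View pics/w0.png

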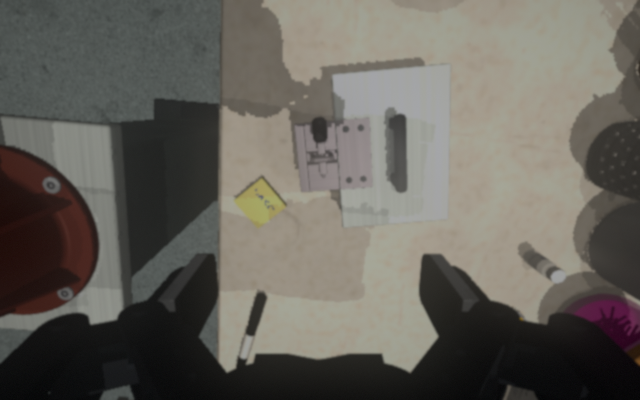

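The wrist picture shows the lid with corners near (333,74), (449,66), (449,222) and (345,227). The handle runs from (399,115) to (399,192), and the pin tab is at about (319,129). I'll fit the pose from these.

```bash
python3 - <<'E'
from h import *
cal=get_calibration("wrist")
P=[at_z(cal,p,.07) for p in ((333,74),(449,66),(449,223),(345,227))]
print(np.round(P,4),"c",np.mean(P,0))
L=np.array(P[1])-P[2];L2=np.array(P[0])-P[3];print([np.linalg.norm(P[i]-P[(i+1)%4]).round(3) for i in range(4)])
print("yaws",[np.degrees(np.arctan2(-l[0],l[1])).round(2) for l in (L,L2)],[np.degrees(np.arctan2(l[1],l[0])).round(2) for l in (P[1]-P[0],P[2]-P[3])])
# handle by dark threshold in the lid region
im=cv2.imread("pics/w0.png"); g=cv2.cvtColor(im,6)
def blob(x0,y0,x1,y1,t,z):
    m=(g[y0:y1,x0:x1]<t).astype(np.uint8); n,l,s,c=cv2.connectedComponentsWithStats(m); i=1+s[1:,4].argmax()
    r=cv2.minAreaRect((np.argwhere(l==i)[:,::-1]+[x0,y0]).astype(np.float32)); b=cv2.boxPoints(r)
    print(s[i,4],np.round(r[0],1),np.round(r[1],1),"ctr",at_z(cal,r[0],z).round(4),[at_z(cal,p,z)[:2].round(4).tolist() for p in b])
blob(378,95,425,205,50,.102)
blob(305,105,335,146,40,.104)
c=get_calibration("wrist")
def pose(x,y,yaw):
    R=cv2.Rodrigues(np.array([0,0,np.radians(yaw)]))[0]
    return [(R@v+[x,y,0]) for v in np.array([[-.06,.085,.07],[.06,.085,.07],[.06,-.085,.07],[-.06,-.085,.07]])]
from scipy.optimize import least_squares
uv=np.array([(333,74),(449,66),(449,223),(345,227)])
r=least_squares(lambda q:(proj(cal,pose(*q))-uv).ravel(),[.49,.16,5]);print(r.x,r.fun.round(1))
E
```

```text
[[0.4253 0.2397 0.07  ]
 [0.5428 0.2579 0.07  ]
 [0.5757 0.0899 0.07  ]
 [0.4561 0.0743 0.07  ]] c [0.49996261 0.1654496  0.07      ]
[np.float64(0.119), np.float64(0.171), np.float64(0.121), np.float64(0.168)]
yaws [np.float64(11.06), np.float64(10.54)] [np.float64(8.82), np.float64(7.45)]Traceback (most recent call last):
  File "<stdin>", line 13, in <module>
  File "<stdin>", line 10, in blob
ValueError: attempt to get argmax of an empty sequence
```

The size fits and the yaw is about 10°. The pin position this predicts, (0.4156, 0.183), matches the network's mark. Next I grip and pull.

```bash
python3 - <<'E'
from h import *
yaw=10; u=np.array([-np.sin(np.radians(yaw)),np.cos(np.radians(yaw)),0])
p=np.array([.4156,.1836,0])
fingers.set_gripper(.05)
robot.move_pose(p+[0,0,.17],[180,0,90+yaw])
hit=robot.line_to(p+[0,0,.077],vel=.1,guard=8)
print("hit",hit,robot.get_tool_pos())
fingers.set_gripper(.0)
print("w",robot.get_gripper_width(),robot.get_gripper_force(),robot.get_ft_force())
robot.line_to(p+[0,0,.077]+.05*u,vel=.06,guard=25)
print(robot.get_tool_pos(),robot.get_gripper_width(),robot.get_ft_force(),robot.get_time())
cv2.imwrite("pics/s1.png",grab_frame("scene")[130:240,160:320].repeat(4,0).repeat(4,1))
E
```

```text
hit False [0.41611021 0.18365878 0.0777332 ]
w 0.01308718592090868 61.780346632003784 [-0.48578047 -0.41659278  5.01194921]
[0.40697701 0.23339966 0.07730001] 0.01319207049316678 [-0.11373307 -0.48375435  6.55462753] 6.5167
```

View pics/s1.png

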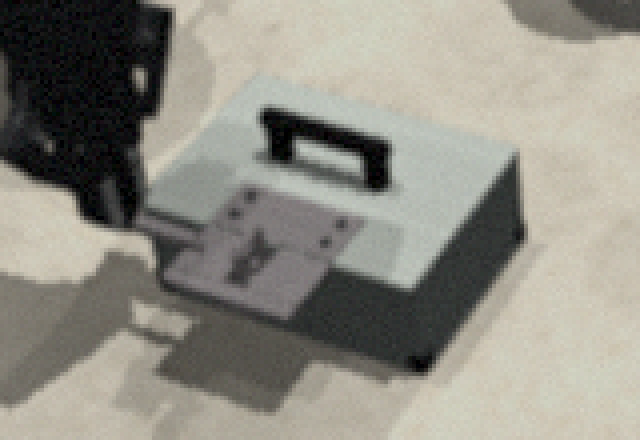

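The shank is clear of the staple window and still held at the tab (crop (140,215)). I'll lay the pin at the far side of the clear strip.

```bash
python3 - <<'E'
from h import *
robot.line_to([.407,.2334,.2],vel=.15)
robot.move_pose([.625,-.03,.12],[180,0,90])
robot.line_to([.625,-.03,.025],vel=.12)
hit=robot.line_to([.625,-.03,.0045],vel=.03,guard=3)
print(hit,robot.get_tool_pos(),robot.get_gripper_width(),robot.get_ft_force())
fingers.set_gripper(.05)
robot.line_to([.625,-.03,.16],vel=.15)
robot.move_pose([.46,.10,.26],[180,0,100])
print(robot.get_time())
cal=get_calibration("wrist"); im=grab_frame("wrist"); cv2.imwrite("pics/w1.png",im)
for n,z in {"lid":.06,"pin":0}.items():
    for m in mark_of("wrist",n): print(n,np.round(m["uv"],1),round(m["confidence"],2),np.round(at_z(cal,m["uv"],z),4))
cv2.imwrite("pics/s2.png",grab_frame("scene"))
cal=get_calibration("scene")
for n,z in {"lid":.06,"pin":0}.items():
    for m in mark_of("scene",n): print(n,np.round(m["uv"],1),round(m["confidence"],2),np.round(at_z(cal,m["uv"],z),4))
E
```

```text
True [ 0.62495737 -0.02998593  0.00764153] 0.012889205686943758 [-0.69030535 -0.68125507  5.10859256]
12.8917
lid [372.  112.3] 0.89 [0.5004 0.1681 0.06  ]
pin [421.4 281.6] 0.62 [ 0.62   -0.0312  0.    ]
lid [245.8 174.1] 0.97 [0.5071 0.1659 0.06  ]
pin [344.5 198.9] 0.69 [ 0.6137 -0.0254 -0.    ]
```

View pics/w1.png

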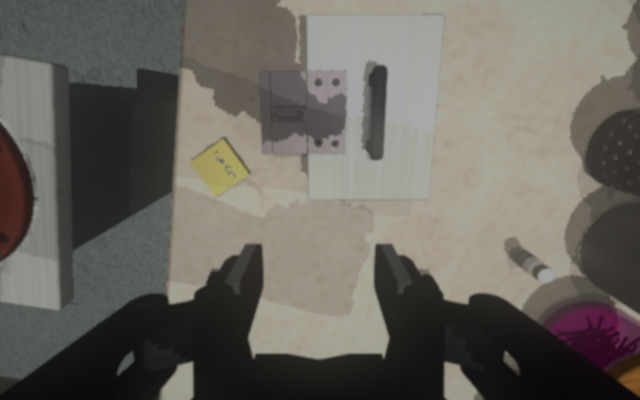

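View pics/s2.png

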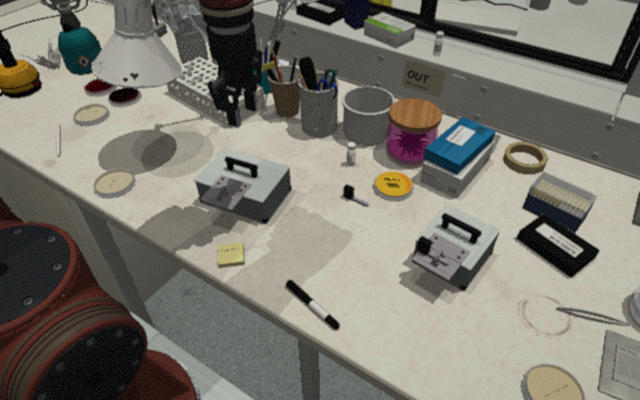

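The pin lies on the bench at scene (347,193), the lid is still seated, and the small case is untouched. The handle runs from wrist pixel (378,66) to (376,158). Next I grip it, lift straight up and place the lid.

```bash
python3 - <<'E'
from h import *
cal=get_calibration("wrist")
h=[at_z(cal,p,.102) for p in ((379,67),(377,158))]; d=h[0]-h[1]
print(np.round(h,4),np.linalg.norm(d),np.degrees(np.arctan2(-d[0],d[1])))
P=[at_z(cal,p,.07) for p in ((306,14),(443,14),(430,199),(308,198))]; c=np.mean(P,0); print(c)
p=np.array([*(np.array([.5,.1655])+c[:2])/2,0]); print(p)
assert np.linalg.norm(p[:2]-[.5,.1655])<.005 and np.linalg.norm((h[0]+h[1])[:2]/2-p[:2])<.008
robot.move_pose(p+[0,0,.16],[180,0,100])
print("hit",robot.line_to(p+[0,0,.077],vel=.1,guard=8))
fingers.set_gripper(0)
print("w",robot.get_gripper_width(),robot.get_ft_force())
print(robot.line_to(p+[0,0,.127],vel=.06,guard=25),robot.get_ft_force(),robot.get_gripper_width())
robot.line_to(p+[0,0,.20],vel=.1)
robot.move_pose([.5,-.085,.15],[180,0,90])
robot.line_to([.5,-.085,.04],vel=.1)
print(robot.get_ft_force(),robot.get_torque())
hit=robot.line_to([.5,-.085,.0145],vel=.025,guard=3)
print(hit,robot.get_tool_pos(),robot.get_ft_force(),robot.get_gripper_width(),robot.get_time())
cv2.imwrite("pics/s3.png",grab_frame("scene"))
E
```

```text
[[0.4915 0.2043 0.102 ]
 [0.5064 0.1304 0.102 ]] 0.07532460894091593 11.375473064226526
[0.49820754 0.16757487 0.07      ]
[0.49910377 0.16653743 0.        ]
hit False
w 0.010760321590009642 [-0.30836299 -0.03971639  6.40739278]
False [-0.21117101 -0.53486121 -4.08213946] 0.010748836159221547
[ 0.48278238  1.24334228 -3.65017592] [-0.02268995 -0.0292286  -0.02182898]
True [ 0.49974588 -0.08490476  0.01770211] [-0.73673182 -0.3617789   5.92460148] 0.010924142918255051 20.1333
```

View pics/s3.png

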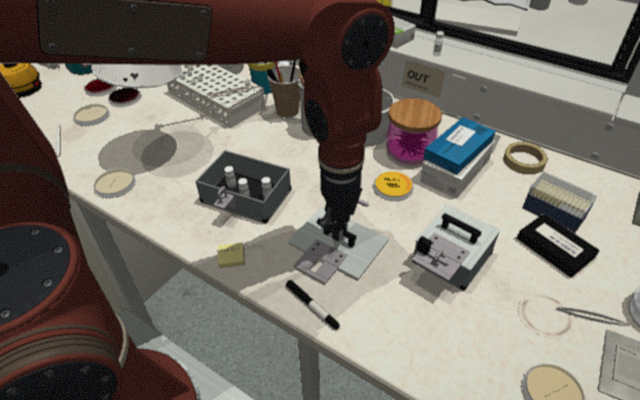

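The open case is at (245,185) and the lid is flat on the bench at (338,245), with the pin behind it at (360,197). I'll release, retreat and check.

```bash
python3 - <<'E'
from h import *
fingers.set_gripper(.045)
robot.line_to([.4997,-.085,.2],vel=.1)
robot.move_pose([.42,.05,.32],[180,0,90])
robot.pause(.5)
print(robot.get_time(),robot.get_ft_force())
cv2.imwrite("pics/s4.png",grab_frame("scene"))
E
```

```text
23.9 [-0.44175437  0.13565084 -0.33815224]
```

View pics/s4.png

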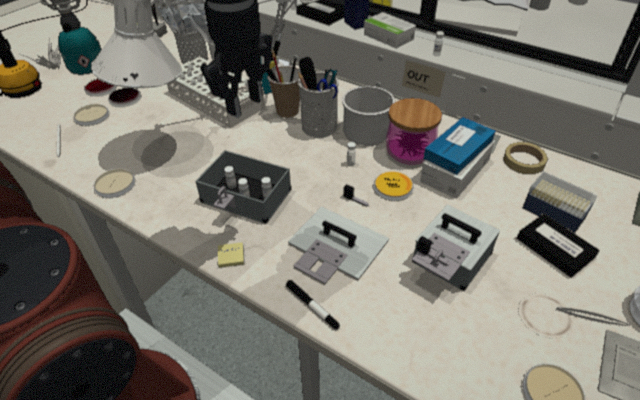

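The lid lies flat and upright at (338,243), the pin is on the bench at (353,195), and the small case is still pinned at (455,245).

```bash
python3 -c "
from h import *
print(robot.job_done())"
```

```text
the job is handed in; nothing more can be done
None
```

The larger case is open: its pin is on the bench, its lid is set down flat and right way up, the smaller case is still pinned shut, and the job was handed in at about 24 s.

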